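# Switch the probe selector to the green channel

### The job

The dial of the probe selector box on the desk stands near its off mark. With the fingertips push the upright tab on the dial round, without pinching it, until the pointer points at the green disc; then press the red button at the front of the box fully down and let it come up again. Do not press the button before the pointer is on green, and leave the loose parts beside the box where they stand.

Things in the scene. Friction and masses are not known exactly. Their poses are not given: they have to be found in the camera images.
- selector_box: grey switch box fixed to the desk, 180 x 170 x 40 mm high. Origin: on the desk under the dial's axis (the box spans x -92 to +88 mm, y +-85 mm of its own frame). Its x axis points from the button across the dial to the off mark (small white dot on the lid, 70 mm from the axis); z up. It does not move during the run.
- dial (a joint): angle (rad) of the black dial (90 mm diameter, top 54 mm above the desk, flat hub 56.5) about the upright axis through the box's origin: 0 = pointer at the off mark (box +x), positive counter-clockwise from above; stops at -2.4 and 2.4. No click stops or spring: friction (0.15 N m, about 3.5 N at the tab) holds it where it is left. Starts within 0.35 of 0.
- tab_mid (a point): middle of the upright plate-like tab on the dial, 43 mm from the dial's axis, 69 mm above the desk. Tab: 24 mm along the radius (31 to 55 mm from the axis), 12 mm thick, top 84 mm above the desk. Site axes: x radially outward along the pointer, y counter-clockwise, z up. Beside the tab fingertips are free to sweep at 58 mm or more above the desk.
- pointer_aim (a point): point on the pointer's line, 70 mm from the dial's axis, that is at the radius of the discs' centres, at lid height (40 mm above the desk); turns with the dial. The white pointer nose itself ends 64 mm from the axis.
- disc_green: green channel disc on the lid, 24 mm diameter, 3 mm thick, fixed; origin at the centre of its underside, 40 mm above the desk, 70 mm from the dial's axis. The four discs lie at -110, -55, +55 and +110 degrees of the dial's scale; which colour is where varies.
- disc_blue: blue channel disc, same size and origin as the green one; not to be chosen
- disc_yellow: yellow channel disc, same size and origin as the green one; not to be chosen
- disc_white: white channel disc, same size and origin as the green one; not to be chosen
- tab_left: counter-clockwise half of the orange tab, 24 x 5 x 30 mm, firm (gives under 1 mm); origin on the dial's axis, 40 mm above the desk. Push its broad outer face to turn the dial clockwise.
- tab_right: clockwise half of the orange tab (a white seam lies between the halves), same size and origin. Push its broad outer face to turn the dial counter-clockwise.
- set_button (a joint): travel of the red push button (m): 0 = up, 0.006 = fully down; a spring returns it, fully down takes about 5 N
- set_button_top (a point): centre of the top of the red button, 26 mm diameter, on the lid 66 mm from the dial's axis towards the robot side of the box (box -x); 18 mm above the lid (58 mm above the desk) when up; its black housing, 42 mm diameter, is 12 mm high; pressed straight down
- loose_gauge_block_25: steel gauge block 9 x 30 x 25 mm standing on the desk left of the box, loose; origin at the centre of its underside; bystander
- loose_bush_c: steel flanged pin 27 mm across, 28 mm tall, standing on the desk left of the box, loose; origin at the centre of its underside; bystander
- loose_parts_vial: clear vial with a red cap, 30 mm across, 44 mm tall, standing on the desk right of the box, loose; origin at the centre of its underside; bystander
- loose_clevis_a: dark fork end 14 x 22 x 30 mm standing on the desk right of the box, loose; origin at the centre of its underside; bystander

How it is judged:
By the outcome, as a careful person would: the job done as asked, in the order asked, and still so for the second after the job is handed in, with the robot touching nothing.
It also fails if it takes over 56 s, if anything falls off the work surface, if the arm or the gripper's body presses on something with over 40 N, if the wrist force passes 120 N, or if a joint passes its speed limit or range.

### The arm

A 6-joint arm with a two-finger parallel gripper is mounted at the origin on a cart in front of the work surface, level with it; the furniture and walls round the work are solid. World frame = base frame: x ahead of the robot, y to its left, z up, the work surface at z = 0. Lengths are in m, angles in rad, forces in N, time in s.
With the tool pointing down it reaches from about 0.35 to 0.8 m from the base axis. Payload 7.3 kg.
Tool frame: the origin (TCP) lies at the centre of the arm's flange, where the gripper is bolted on; the fingertips stand 173 mm ahead of it and the grasp point (between the pads) lies 155 mm ahead of it; y points along the fingers, z is the direction in which the jaws open and shut, and the axes are right-handed (so a half turn about y gives the same grasp; the last joint's range is limited). The gripper opens to 85 mm and grips with 20 to 120 N. Pads are 22 mm wide; open, the fingers measure 114 mm over their backs; the gripper's body (76 mm by 85 mm) begins 54 mm behind the grasp point. The pads swing forward as they close: fully open they stand 13 mm farther back than shut.
Start: joints at [0.993, 0.342, 1.524, -0, 1.275, -0.146], TCP at [0.22, 0.477, 0.405] pointing down, gripper open.
Joint ranges: [-2.53, 2.53], [-0.77, 2.02], [0.04, 2.7], [-1, 4.14], [0.28, 2.66], [-3.11, 3.11]. Speed limits (rad/s): [2.57, 2.57, 3.14, 3.14, 3.14, 3.14].

### API

Orientations are given as a unit quaternion [x, y, z, w].
In Python, from station import bot gives the robot as it stands. The module is installed in compiled form; this text tells all that it offers.
- The arm moves only by the tool play_rows, never from a script. Its argument "steps" is a list of rows, each an object with "jaw": the opening in per cent of the stroke, from 0 (shut) to 100 (fully open); "travel": the shift along the tool's x, y, z in m, a list of three; "turn": the turn about the tool's y in degrees. A call has 1 to 12 rows; each row is the pose to reach, as a shift and turn from the pose commanded when the call began, along the tool's axes at that moment; what a row does not reach only later rows make up. A row lasts 1/10 s, in which the tool goes at most 50 mm and 8.59 degrees, less where a joint would pass 70% of its speed; a pose out of reach is approached as far as the arm can. A call with a gripper value outside its range is refused whole. The fingers move at their own pace and stop on an object; the grip force is fixed at half the most. Time passes only in rows, so rows that repeat a pose let the fingers close. It gives the time, the measured TCP pose, the force and the opening at its end, in the units of the state.
- bot.read_state(): the state, without advancing time (a new reading comes with each control period).
- bot.grab_frame(name): name is "side" or "top"; returns the picture (400x640x3 uint8, red, green, blue); there is no depth.
- bot.calibration(name): a dict with "fx", "fy", "cx", "cy" (pixels), "origin" and "rotation" of the camera in the world. Camera axes: x right, y down, z forward; pixel columns grow to the right and rows downward; lengths in m; the calibration is good to about 2 mm. A picture is of the moment at which its call begins. calibration takes no time and is no camera call.
- bot.hand_in(): hands the job in, once; it reports no verdict.
The state is a dict: "time": time; "q": joint angles; "qvel": joint speeds; "tau": joint torques, N m; "tcp_pos": TCP position; "tcp_rot": TCP orientation; "contact_force": force on the tool from outside, world axes, zero at the start; "wrist_torque": the same for the moment, N m; "gripper_width": finger opening in m.
Only numpy, scipy, OpenCV 4.12 (cv2) and the standard library are available. Lean on these libraries where they do the work, as an engineer would, in place of code of your own. Each camera call takes 0.05 s, during which the arm holds its last target.

## Working session

There is one attempt and no reset: what is moved stays moved. The work goes in short steps, Python scripts to look and compute and a tool call to move; the robot and the scene stay as the last step left them, time stands still between calls to the robot, and variables do not carry over. Pictures are saved under pics/ and viewed, and the job is handed in when it is done.

Besides the shell and the picture viewer there is one more tool, called after ">>>" by a JSON object that holds its "name" and its "arguments". play_rows: Moves the arm, as the interface text tells. Its arguments: {"type":"object","properties":{"steps":{"type":"array"}},"required":["steps"]}

```bash
mkdir -p pics; ls
python3 - <<'E'
from station import bot
import cv2
s=bot.read_state()
for k,v in s.items(): print(k,v)
for n in("side","top"):
    c=bot.calibration(n);print(n,c)
    cv2.imwrite(f"pics/{n}0.png",bot.grab_frame(n)[:,:,::-1])
E
```

```text
pics
time 0.0
q [ 9.93007927e-01  3.42726598e-01  1.52499398e+00  2.99992810e-05
  1.27542351e+00 -1.46009296e-01]
qvel [ 0.00054579  0.00151112 -0.0004941  -0.00024655 -0.00117959 -0.00202146]
tau [-6.97649975e-04 -4.33671927e+01 -2.46015519e+01 -2.31293707e-04
  7.68570055e-03  4.91499065e-05]
tcp_pos [0.21961414 0.47671511 0.40403179]
tcp_rot [ 0.69120069 -0.15168055  0.15127317 -0.6901819 ]
contact_force [-0.32094207 -0.08204551  0.42112464]
wrist_torque [ 0.0010416   0.00203241 -0.02966024]
gripper_width 0.08528819596089697
side {'fx': 389.69414985734124, 'fy': 389.69414985734124, 'cx': 312.1008006605594, 'cy': 198.10228252163017, 'origin': array([ 0.55773407, -0.66578299,  0.54278282]), 'rotation': array([ 0.88025199,  0.01854098, -0.00419298, -0.47412561])}
top {'fx': 468.2406639175513, 'fy': 468.2406639175513, 'cx': 315.5070455668254, 'cy': 196.2763390659196, 'origin': array([0.3688669 , 0.01411319, 0.91269738]), 'rotation': array([-0.70109327,  0.70786842, -0.05517322,  0.06592755])}
```

View pics/top0.png

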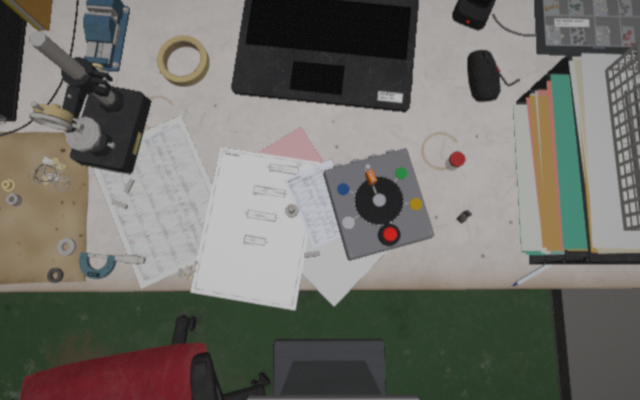

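View pics/side0.png

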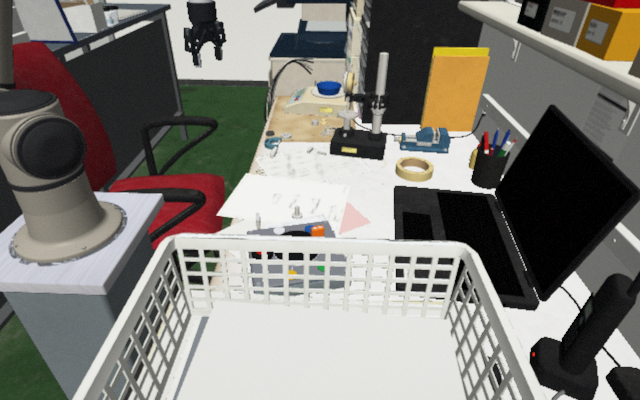

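```bash
cat > h.py <<'E'
import numpy as np,cv2
from station import bot
from scipy.spatial.transform import Rotation as R
def ray(n,uv):
    c=bot.calibration(n); d=R.from_quat(c["rotation"]).apply([(uv[0]-c["cx"])/c["fx"],(uv[1]-c["cy"])/c["fy"],1]); return c["origin"],d
def onz(n,uv,z):
    o,d=ray(n,uv); return o+d*(z-o[2])/d[2]
def proj(n,p):
    c=bot.calibration(n); q=R.from_quat(c["rotation"]).inv().apply(np.asarray(p)-c["origin"]); return np.array([q[0]/q[2]*c["fx"]+c["cx"],q[1]/q[2]*c["fy"]+c["cy"]])
def blob(im,name):
    hsv=cv2.cvtColor(im,cv2.COLOR_RGB2HSV)
    rng={'green':((45,120,60),(80,255,255)),'blue':((100,120,60),(125,255,255)),'yellow':((20,130,100),(32,255,255)),'red':((0,180,120),(5,255,255)),'orange':((6,150,120),(17,255,255))}[name]
    m=cv2.inRange(hsv,*map(np.array,rng)); 
    win=np.zeros_like(m); win[140:265,320:438]=1; m*=win
    n,l,s,c=cv2.connectedComponentsWithStats(m)
    i=1+np.argmax(s[1:,4]); return c[i],s[i]
E
python3 - <<'E'
from h import *
im=cv2.imread("pics/top0.png")[:,:,::-1].copy()
for n,z in(('green',.043),('blue',.043),('yellow',.043),('red',.058),('orange',.08)):
    try:
        c,s=blob(im,n); print(n,c.round(1),s,onz("top",c,z).round(4))
    except Exception as e: print(n,e)
cv2.imwrite("pics/z0.png",cv2.resize(im[140:265,315:445,::-1],None,fx=4.7,fy=4.7,interpolation=cv2.INTER_CUBIC))
E
```

```text
green [400.9 172.8] [396 168  11  11  97] [ 0.5629 -0.1356  0.043 ]
blue [342.8 188.7] [338 184  11  11  96] [ 0.5335 -0.0249  0.043 ]
yellow [415.4 203.6] [410 198  12  12 110] [ 0.5036 -0.1604  0.043 ]
red [389.7 233.7] [383 227  14  14 153] [ 0.4463 -0.1081  0.058 ]
orange [368.9 176.6] [366 171   7  12  29] [ 0.5483 -0.071   0.08  ]
```

View pics/z0.png

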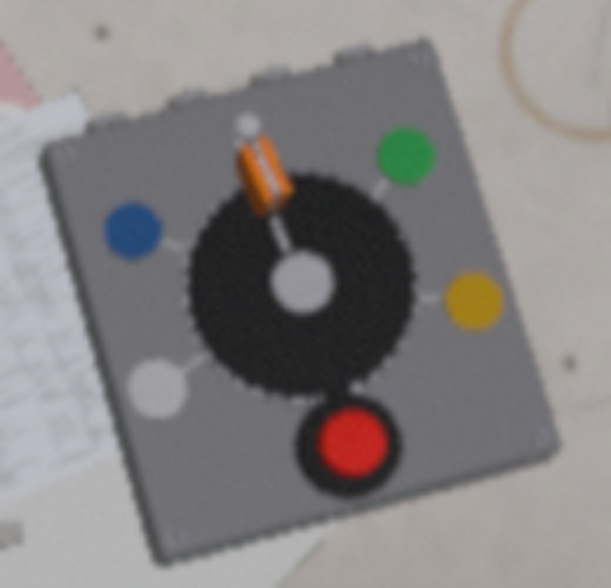

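Run:
```python
from h import *
from scipy.optimize import least_squares
obs=[((400.9,172.8),-55,.07,.043),((342.8,188.7),55,.07,.043),((415.4,203.6),-110,.07,.043),((348.4,223.0),110,.07,.043),((389.7,233.7),180,.066,.058),((379.5,200.0),0,0,.0565),((367.8,166.6),0,.07,.04)]
def f(p,full=False):
    r=[]
    for uv,a,rad,z in obs:
        t=p[2]+np.radians(a); q=[p[0]+rad*np.cos(t),p[1]+rad*np.sin(t)]
        r+=list((onz("top",uv,z)[:2]-q)*1000)
    return np.array(r)
s=least_squares(f,[.51,-.09,.2]);print(s.x,np.degrees(s.x[2]));print(f(s.x).reshape(-1,2).round(1))
c=s.x
# tab angle: from orange top pixel centre, seam
for uv in[(369.0,175.3),(371.4,177.5),(368.9,176.6)]:
    q=onz("top",uv,.080)[:2]-c[:2]; print(np.hypot(*q),np.degrees(np.arctan2(q[1],q[0])-c[2]))
t=c[2]
for a in (0,-55):
  print(a,c[:2]+.043*np.array([np.cos(t+np.radians(a)),np.sin(t+np.radians(a))]))
print("btn",c[:2]-.066*np.array([np.cos(t),np.sin(t)]))
s=bot.read_state();print(R.from_quat(s['tcp_rot']).as_matrix().round(3))
# seam pixels
im=cv2.imread("pics/top0.png")
cv2.imwrite("pics/z1.png",cv2.resize(im[155:215,345:415],None,fx=9,fy=9,interpolation=cv2.INTER_CUBIC))
```

```text
[ 0.50925629 -0.09111548  0.26496985] 15.181654181085502
[[-0.1  0.4]
 [ 0.5  0.4]
 [ 0.2  0.6]
 [-0.6 -0.3]
 [ 0.7  0.3]
 [-0.3 -0.6]
 [-0.3 -0.7]]
0.045989291362607335 10.439182762498078
0.04048402252626418 7.564962579915547
0.04394137993950066 12.09003312027573
0 [ 0.55075561 -0.07985463]
-55 [ 0.54228367 -0.11865077]
btn [ 0.44555967 -0.10839957]
[[ 0.908 -0.001  0.418]
 [-0.418 -0.001  0.908]
 [-0.    -1.    -0.001]]
```

View pics/z1.png

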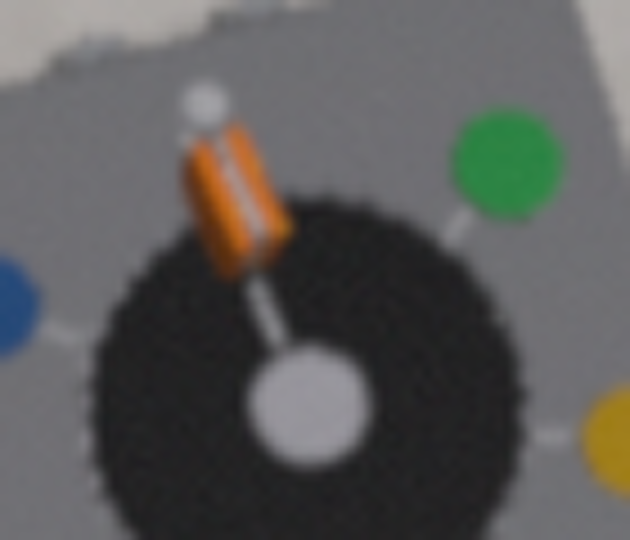

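```bash
cat >> h.py <<'E'
C=np.array([.50926,-.09112]); YB=15.18
def d(a): a=np.radians(a); return np.array([np.cos(a),np.sin(a)])
def yaw(s):
    m=R.from_quat(s['tcp_rot']).as_matrix(); return np.degrees(np.arctan2(m[1,0],m[0,0]))
def rel(targets,s=None):
    s=s or bot.read_state(); m=R.from_quat(s['tcp_rot']).as_matrix(); y=yaw(s)
    for p,a in targets:
        print(np.round(m.T@(np.asarray(p)-s['tcp_pos']),4).tolist(), round(y-a,2))
E
python3 - <<'E'
from h import *
for uvz in[((220,140),.084),((262,245),.084),((247,285),.054),((283,345),.055)]:
    (x,y),z=uvz; q=onz("top",(345+(x+.5)/9-.5,155+(y+.5)/9-.5),z)[:2]-C
    print(np.hypot(*q)*1000,np.degrees(np.arctan2(q[1],q[0]))-YB, q)
A=24.
for off,z in((.050,.30),(.050,.24)):
  p=C+.043*d(A)+off*d(A+90); print(p); rel([([*p,z],A)])
E
```

```text
54.04696688254721 6.578260277606272 [0.05019645 0.02003474]
31.06399527403972 8.016314104567375 [0.0285528  0.01223557]
28.955470135973844 9.780852025430043 [0.02625092 0.01221918]
14.363739148877958 6.361689047636961 [0.01336044 0.00527405]
[ 0.52820562 -0.02795305]
[0.4915, 0.1045, -0.3291] -48.74
[ 0.52820562 -0.02795305]
[0.4915, 0.1645, -0.329] -48.74
```

>>> {"name": "play_rows", "arguments": {"steps": [{"jaw": 0,"travel": [0.05,0.0,-0.03],"turn": -4},{"jaw": 0,"travel": [0.09,0.01,-0.06],"turn": -9},{"jaw": 0,"travel": [0.13,0.02,-0.09],"turn": -13},{"jaw": 0,"travel": [0.17,0.03,-0.12],"turn": -17},{"jaw": 0,"travel": [0.21,0.04,-0.145],"turn": -21},{"jaw": 0,"travel": [0.25,0.05,-0.17],"turn": -25},{"jaw": 0,"travel": [0.29,0.055,-0.2],"turn": -29},{"jaw": 0,"travel": [0.33,0.06,-0.225],"turn": -33},{"jaw": 0,"travel": [0.37,0.07,-0.25],"turn": -37},{"jaw": 0,"travel": [0.41,0.075,-0.28],"turn": -41},{"jaw": 0,"travel": [0.45,0.08,-0.305],"turn": -44},{"jaw": 0,"travel": [0.49,0.09,-0.33],"turn": -47}]}}

```text
time: 1.3
tcp_pos: [0.5275, -0.0301, 0.3146]
tcp_rot: [0.694, 0.137, -0.137, -0.694]
contact_force: [0.1, 0.7, -0.8]
gripper_width: 0.0001
```

Run:
```python
from h import *
s=bot.read_state(); print(s['time'],s['tcp_pos'],yaw(s),s['gripper_width'],s['q'],s['contact_force'])
for n in("side","top"):
    cv2.imwrite(f"pics/{n}1.png",bot.grab_frame(n)[:,:,::-1])
    print(n,proj(n,s['tcp_pos']-[0,0,.173]))
```

```text
1.3 [ 0.52747031 -0.03010419  0.31464387] 22.35225819481677 8.499913036195587e-05 [-2.02169012e-01  4.37799879e-01  1.64533167e+00  1.81407609e-04
  1.05771423e+00 -2.16317473e+00] [ 0.13097448  0.6829296  -0.84639846]
side [306.37149506 190.11119092]
top [348.39826271 181.23969307]
```

View pics/side1.png

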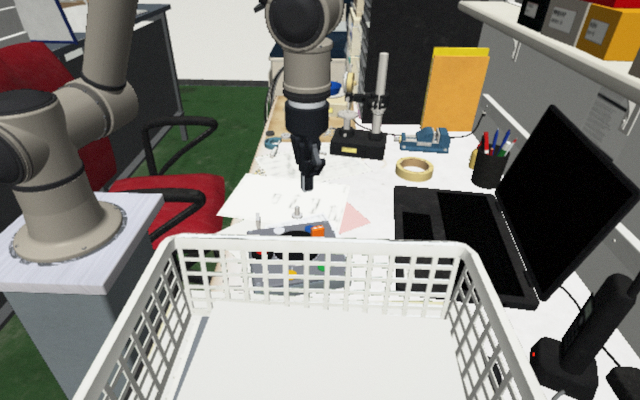

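View pics/top1.png

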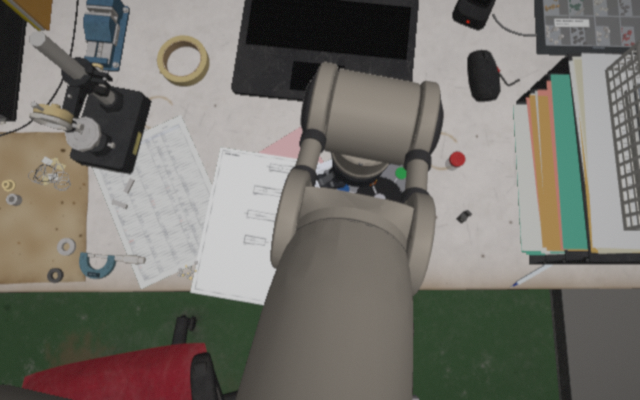

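Run:
```python
from h import *
A=22.5
rel([([*(C+.043*d(A)+o*d(A+90)),z],A) for o,z in((.045,.30),(.045,.27),(.045,.238),(.030,.238),(.024,.238))])
s=bot.read_state();q=s['tcp_pos'][:2]-C;print(q@d(A),q@d(A+90))
```

```text
[0.0027, 0.013, -0.0016] -0.45
[0.0027, 0.043, -0.0016] -0.45
[0.0027, 0.075, -0.0016] -0.45
[0.0028, 0.075, -0.0166] -0.45
[0.0029, 0.075, -0.0226] -0.45
0.04035387694109535 0.046665886809739786
```

>>> {"name": "play_rows", "arguments": {"steps": [{"jaw": 0,"travel": [0.003,0.025,0],"turn": 0},{"jaw": 0,"travel": [0.003,0.05,0],"turn": 0},{"jaw": 0,"travel": [0.003,0.068,0],"turn": 0},{"jaw": 0,"travel": [0.003,0.075,0],"turn": 0},{"jaw": 0,"travel": [0.003,0.075,-0.008],"turn": 0},{"jaw": 0,"travel": [0.003,0.075,-0.015],"turn": 0},{"jaw": 0,"travel": [0.003,0.075,-0.018],"turn": 0},{"jaw": 0,"travel": [0.003,0.075,-0.018],"turn": 0}]}}

```text
time: 2.2
tcp_pos: [0.5367, -0.0442, 0.2406]
tcp_rot: [0.694, 0.137, -0.136, -0.694]
contact_force: [0.6, -0.0, 0.2]
gripper_width: 0.0001
```

Run:
```python
from h import *
s=bot.read_state(); print(s['time'],s['tcp_pos'],yaw(s),s['contact_force'])
A=22.5
q=s['tcp_pos'][:2]-C;print(q@d(A),q@d(A+90))
im=bot.grab_frame("side")[:,:,::-1]; print(proj("side",s['tcp_pos']-[0,0,.173]))
cv2.imwrite("pics/side2.png",cv2.resize(im[170:290,230:360],None,fx=5,fy=5,interpolation=cv2.INTER_CUBIC))
```

```text
2.2 [ 0.53667488 -0.04415485  0.24060035] 22.207337725627497 [ 0.6492176  -0.03664638  0.20998963]
0.0433008304696127 0.0328989246157948
[310.53955981 225.24315825]
```

View pics/side2.png

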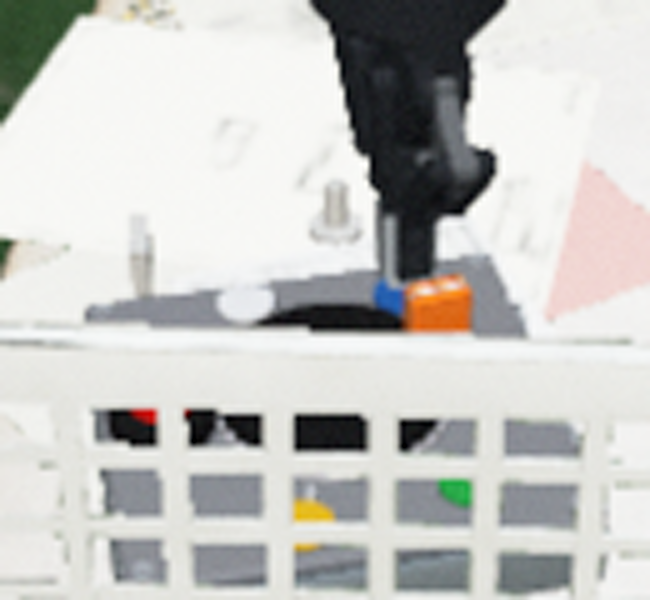

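Run:
```python
from h import *
T=[(22.5,.028),(22.5,.024),(22.5,.0215)]+[(a,.0205) for a in (19,15,11,7,3,-1,-5,-5)]
rel([([*(C+.043*d(A)+o*d(A+90)),.237],A) for A,o in T])
```

```text
[-0.0002, 0.0034, -0.0053] -0.28
[-0.0001, 0.0034, -0.0093] -0.28
[-0.0001, 0.0034, -0.0118] -0.28
[0.0011, 0.0034, -0.0154] 3.22
[0.0022, 0.0034, -0.0185] 7.22
[0.0031, 0.0034, -0.0217] 11.22
[0.0038, 0.0034, -0.025] 15.22
[0.0043, 0.0034, -0.0283] 19.22
[0.0046, 0.0034, -0.0316] 23.22
[0.0046, 0.0034, -0.0349] 27.22
[0.0046, 0.0034, -0.0349] 27.22
```

>>> {"name": "play_rows", "arguments": {"steps": [{"jaw": 0,"travel": [0,0.003,-0.005],"turn": 0},{"jaw": 0,"travel": [0,0.003,-0.009],"turn": 0},{"jaw": 0,"travel": [0,0.003,-0.012],"turn": 0},{"jaw": 0,"travel": [0.001,0.003,-0.0155],"turn": 3},{"jaw": 0,"travel": [0.002,0.003,-0.0185],"turn": 7},{"jaw": 0,"travel": [0.003,0.003,-0.0215],"turn": 11},{"jaw": 0,"travel": [0.004,0.003,-0.025],"turn": 15},{"jaw": 0,"travel": [0.0045,0.003,-0.0285],"turn": 19},{"jaw": 0,"travel": [0.0045,0.003,-0.0315],"turn": 23},{"jaw": 0,"travel": [0.0045,0.003,-0.035],"turn": 27},{"jaw": 0,"travel": [0.0045,0.003,-0.035],"turn": 27}]}}

```text
time: 3.35
tcp_pos: [0.5535, -0.074, 0.2366]
tcp_rot: [-0.706, 0.03, -0.029, 0.707]
contact_force: [-0.8, 3.4, 1.3]
gripper_width: 0.0003
```

```bash
cat > look.py <<'E'
from h import *
import sys
s=bot.read_state(); print(s['time'],s['tcp_pos'].round(4),yaw(s),s['contact_force'].round(2))
q=s['tcp_pos'][:2]-C;A=yaw(s);print(q@d(A),q@d(A+90))
im=bot.grab_frame("side")[:,:,::-1]; print(proj("side",s['tcp_pos']-[0,0,.173]))
cv2.imwrite(sys.argv[1],cv2.resize(im[170:290,230:360],None,fx=5,fy=5,interpolation=cv2.INTER_CUBIC))
E
python3 look.py pics/side3.png
```

```text
3.35 [ 0.5535 -0.074   0.2366] -4.790326845488297 [-0.83  3.45  1.35]
0.04267778898374063 0.02072080484802436
[318.56491891 236.50308486]
```

View pics/side3.png

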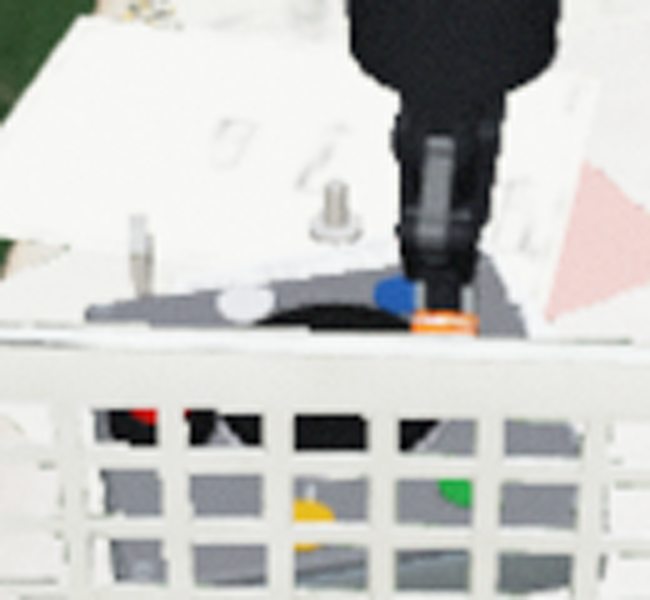

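Run:
```python
from h import *
print(onz("side",(319.4,234),.084)[:2]-C)
T=[(a,.0205) for a in (-8,-12,-16,-20,-24,-28,-31,-33,-33)]+[(-33,.035),(-33,.050)]
rel([([*(C+.043*d(A)+o*d(A+90)),.237],A) for A,o in T])
```

```text
[ 0.04583616 -0.00064997]
[0.0015, -0.0004, -0.0027] 3.33
[0.0026, -0.0005, -0.0059] 7.33
[0.0035, -0.0005, -0.0091] 11.33
[0.0042, -0.0005, -0.0123] 15.33
[0.0047, -0.0005, -0.0156] 19.33
[0.0049, -0.0005, -0.0189] 23.33
[0.005, -0.0005, -0.0214] 26.33
[0.0049, -0.0005, -0.0231] 28.33
[0.0049, -0.0005, -0.0231] 28.33
[0.0118, -0.0005, -0.0103] 28.33
[0.0189, -0.0005, 0.0029] 28.33
```

>>> {"name": "play_rows", "arguments": {"steps": [{"jaw": 0,"travel": [0.0015,0,-0.0025],"turn": 3},{"jaw": 0,"travel": [0.0025,0,-0.006],"turn": 7},{"jaw": 0,"travel": [0.0035,0,-0.009],"turn": 11},{"jaw": 0,"travel": [0.004,0,-0.0125],"turn": 15},{"jaw": 0,"travel": [0.0045,0,-0.0155],"turn": 19},{"jaw": 0,"travel": [0.005,0,-0.019],"turn": 23},{"jaw": 0,"travel": [0.005,0,-0.0215],"turn": 26},{"jaw": 0,"travel": [0.005,0,-0.023],"turn": 28},{"jaw": 0,"travel": [0.005,0,-0.023],"turn": 28}]}}

```text
time: 4.3
tcp_pos: [0.5566, -0.0971, 0.2365]
tcp_rot: [-0.678, 0.199, -0.199, 0.679]
contact_force: [0.0, 3.4, -0.2]
gripper_width: 0.0001
```

```bash
python3 look.py pics/side4.png
python3 - <<'E'
from h import *
cv2.imwrite("pics/top4.png",bot.grab_frame("top")[:,:,::-1])
im=cv2.imread("pics/top4.png")
cv2.imwrite("pics/ztop4.png",cv2.resize(im[140:265,315:445],None,fx=4.7,fy=4.7,interpolation=cv2.INTER_CUBIC))
E
```

```text
4.3 [ 0.5566 -0.0971  0.2365] -32.67453186853906 [ 0.05  3.4  -0.22]
0.043085462029158625 0.020479491622791703
[319.90358643 244.27610953]
```

View pics/side4.png

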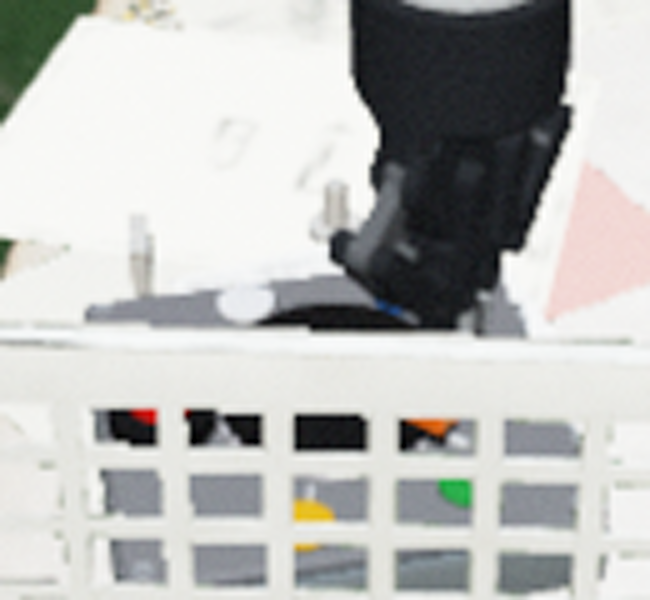

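View pics/ztop4.png

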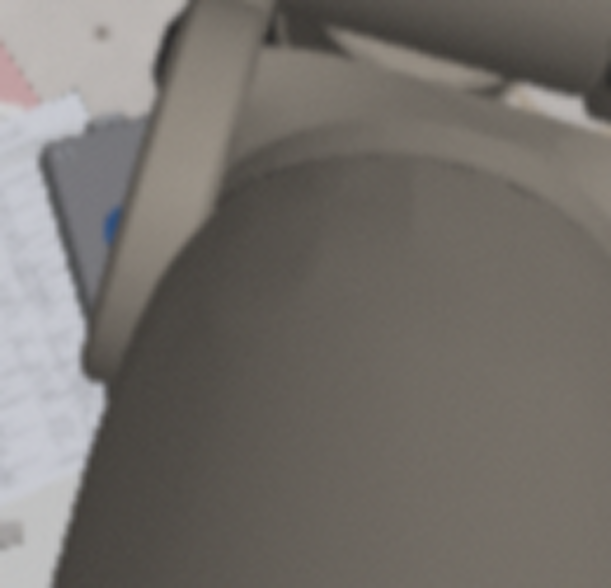

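>>> {"name": "play_rows", "arguments": {"steps": [{"jaw": 0,"travel": [0,0,0.008],"turn": 0},{"jaw": 0,"travel": [0,-0.01,0.02],"turn": 0},{"jaw": 0,"travel": [0,-0.05,0.03],"turn": 0},{"jaw": 0,"travel": [-0.02,-0.08,0.05],"turn": 0},{"jaw": 0,"travel": [-0.06,-0.08,0.07],"turn": 0},{"jaw": 0,"travel": [-0.1,-0.08,0.09],"turn": 0},{"jaw": 0,"travel": [-0.14,-0.08,0.11],"turn": 0},{"jaw": 0,"travel": [-0.18,-0.08,0.13],"turn": 0},{"jaw": 0,"travel": [-0.21,-0.08,0.14],"turn": 0},{"jaw": 0,"travel": [-0.24,-0.08,0.15],"turn": 0}]}}

```text
time: 5.4
tcp_pos: [0.4353, 0.1604, 0.3178]
tcp_rot: [-0.678, 0.198, -0.199, 0.679]
contact_force: [-0.5, -0.1, 0.4]
gripper_width: 0.0001
```

Run:
```python
from h import *
s=bot.read_state();print(s['tcp_pos'],yaw(s))
cv2.imwrite("pics/top5.png",bot.grab_frame("top")[:,:,::-1])
im=cv2.imread("pics/top5.png")
cv2.imwrite("pics/ztop5.png",cv2.resize(im[140:265,325:445],None,fx=4.7,fy=4.7,interpolation=cv2.INTER_CUBIC))
cv2.imwrite("pics/ztop5b.png",cv2.resize(im[155:215,355:425],None,fx=9,fy=9,interpolation=cv2.INTER_CUBIC))
```

```text
[0.43527496 0.16038227 0.31782389] -32.63162929429514
```

View pics/ztop5.png

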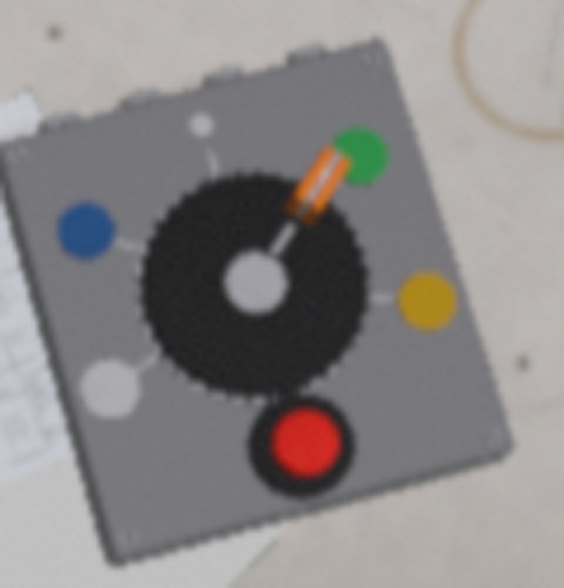

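View pics/ztop5b.png

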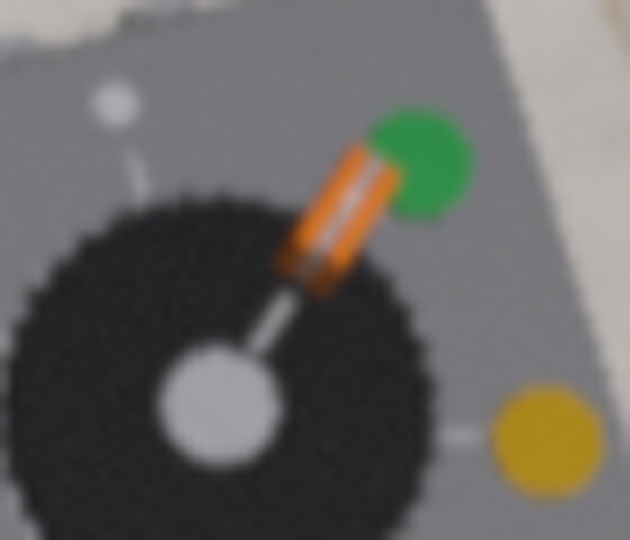

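Run:
```python
from h import *
P=[]
for uvz in[((375,162),.084),((308,268),.084),((295,297),.054),((252,351),.055)]:
    (x,y),z=uvz; q=onz("top",(355+(x+.5)/9-.5,155+(y+.5)/9-.5),z)[:2]-C
    P.append(q);print(np.hypot(*q)*1000,np.degrees(np.arctan2(q[1],q[0]))-YB)
v=P[0]-P[1];print(np.degrees(np.arctan2(v[1],v[0]))-YB)
v=P[2]-P[3];print(np.degrees(np.arctan2(v[1],v[0]))-YB)
```

```text
53.57684132846431 -47.88216573692792
27.796887344607356 -47.27576479992503
28.467834993377085 -49.90505646584479
13.782296320813371 -44.91340157112239
-48.53592929864549
-54.55693024090986
```

Run:
```python
from h import *
T=[(-33,.045,.3),(-33,.045,.237),(-33,.028,.237)]
rel([([*(C+.043*d(A)+o*d(A+90)),z],A) for A,o,z in T])
```

```text
[0.2445, 0.0172, -0.1279] 0.43
[0.2446, 0.0802, -0.128] 0.43
[0.2445, 0.0802, -0.145] 0.43
```

>>> {"name": "play_rows", "arguments": {"steps": [{"jaw": 0,"travel": [0.04,0,-0.02],"turn": 0},{"jaw": 0,"travel": [0.08,0,-0.04],"turn": 0},{"jaw": 0,"travel": [0.12,0,-0.06],"turn": 0},{"jaw": 0,"travel": [0.16,0,-0.08],"turn": 0},{"jaw": 0,"travel": [0.2,0.005,-0.1],"turn": 0},{"jaw": 0,"travel": [0.23,0.01,-0.12],"turn": 0},{"jaw": 0,"travel": [0.244,0.02,-0.128],"turn": 0},{"jaw": 0,"travel": [0.244,0.03,-0.128],"turn": 0},{"jaw": 0,"travel": [0.244,0.05,-0.128],"turn": 0},{"jaw": 0,"travel": [0.244,0.07,-0.128],"turn": 0},{"jaw": 0,"travel": [0.244,0.08,-0.128],"turn": 0},{"jaw": 0,"travel": [0.244,0.08,-0.14],"turn": 0}]}}

```text
time: 6.65
tcp_pos: [0.5651, -0.0893, 0.2353]
tcp_rot: [-0.679, 0.199, -0.197, 0.679]
contact_force: [0.5, -0.7, 0.4]
gripper_width: 0.0001
```

Run:
```python
from h import *
s=bot.read_state();print(s['tcp_pos'],yaw(s),s['contact_force'])
q=s['tcp_pos'][:2]-C;A=yaw(s);print(q@d(A),q@d(A+90))
T=[(-33,.025),(-33,.0215),(-34,.0205),(-36,.0205),(-38,.0205),(-39.8,.0205)]
rel([([*(C+.043*d(A)+o*d(A+90)),.237],A) for A,o in T])
```

```text
[ 0.56508811 -0.08934519  0.23533786] -32.56503417661767 [ 0.54107059 -0.69721632  0.43773177]
0.04609556850441829 0.031545621652738214
[-0.0029, -0.0017, -0.0069] 0.43
[-0.0029, -0.0016, -0.0104] 0.43
[-0.0026, -0.0016, -0.0121] 1.43
[-0.0019, -0.0017, -0.0137] 3.43
[-0.0014, -0.0017, -0.0152] 5.43
[-0.0009, -0.0017, -0.0166] 7.23
```

>>> {"name": "play_rows", "arguments": {"steps": [{"jaw": 0,"travel": [0,0,0],"turn": 0},{"jaw": 0,"travel": [0,0,0],"turn": 0}]}}

```text
time: 6.85
tcp_pos: [0.5656, -0.0914, 0.2378]
tcp_rot: [-0.678, 0.199, -0.2, 0.678]
contact_force: [-0.4, -0.4, 0.8]
gripper_width: -0.0002
```

Run:
```python
from h import *
s=bot.read_state();print(s['tcp_pos'],yaw(s),s['contact_force'])
q=s['tcp_pos'][:2]-C;A=yaw(s);print(q@d(A),q@d(A+90))
T=[(-33,.025),(-33,.0215),(-34,.0205),(-36,.0205),(-38,.0205),(-39.8,.0205)]
rel([([*(C+.043*d(A)+o*d(A+90)),.237],A) for A,o in T])
```

```text
[ 0.565596   -0.09143363  0.23782618] -32.76595566349454 [-0.44132534 -0.44098995  0.75264037]
0.047542029308055296 0.03022580271662288
[-0.0044, 0.0008, -0.0054] 0.23
[-0.0045, 0.0008, -0.0089] 0.23
[-0.0041, 0.0008, -0.0107] 1.23
[-0.0035, 0.0008, -0.0122] 3.23
[-0.0029, 0.0008, -0.0137] 5.23
[-0.0024, 0.0008, -0.0151] 7.03
```

>>> {"name": "play_rows", "arguments": {"steps": [{"jaw": 0,"travel": [-0.0045,0,-0.005],"turn": 0},{"jaw": 0,"travel": [-0.0045,0,-0.009],"turn": 0},{"jaw": 0,"travel": [-0.004,0,-0.0107],"turn": 1},{"jaw": 0,"travel": [-0.0035,0,-0.0122],"turn": 3},{"jaw": 0,"travel": [-0.003,0,-0.0137],"turn": 5},{"jaw": 0,"travel": [-0.0024,0,-0.0151],"turn": 7},{"jaw": 0,"travel": [-0.0024,0,-0.0151],"turn": 7},{"jaw": 0,"travel": [-0.0024,0,-0.0151],"turn": 7}]}}

```text
time: 7.65
tcp_pos: [0.5554, -0.1024, 0.2369]
tcp_rot: [-0.665, 0.24, -0.24, 0.665]
contact_force: [0.1, 3.5, 2.7]
gripper_width: -0.0001
```

Run:
```python
from h import *
s=bot.read_state();print(s['tcp_pos'],yaw(s),s['contact_force'])
q=s['tcp_pos'][:2]-C;A=yaw(s);print(q@d(A),q@d(A+90))
A=-39.8
T=[[*(C+.043*d(A)+o*d(A+90)),z] for o,z in((.035,.237),(.05,.3))]+[[.44,.14,.31]]
rel([(t,A) for t in T])
```

```text
[ 0.55540538 -0.10240576  0.23692244] -39.71272899572264 [0.13397517 3.51654407 2.70781099]
0.04270859710027667 0.020802416730846523
[0.0003, -0.0001, 0.0141] 0.09
[0.0004, -0.0631, 0.0292] 0.09
[-0.2436, -0.073, 0.1128] 0.09
```

>>> {"name": "play_rows", "arguments": {"steps": [{"jaw": 0,"travel": [0,0,0.008],"turn": 0},{"jaw": 0,"travel": [0,0,0.018],"turn": 0},{"jaw": 0,"travel": [0,-0.04,0.025],"turn": 0},{"jaw": 0,"travel": [-0.01,-0.07,0.03],"turn": 0},{"jaw": 0,"travel": [-0.05,-0.075,0.045],"turn": 0},{"jaw": 0,"travel": [-0.09,-0.075,0.06],"turn": 0},{"jaw": 0,"travel": [-0.13,-0.075,0.075],"turn": 0},{"jaw": 0,"travel": [-0.17,-0.075,0.09],"turn": 0},{"jaw": 0,"travel": [-0.21,-0.075,0.105],"turn": 0},{"jaw": 0,"travel": [-0.25,-0.075,0.12],"turn": 0},{"jaw": 0,"travel": [-0.25,-0.075,0.12],"turn": 0},{"jaw": 0,"travel": [-0.25,-0.075,0.12],"turn": 0}]}}

```text
time: 8.85
tcp_pos: [0.4397, 0.1506, 0.3119]
tcp_rot: [-0.665, 0.239, -0.24, 0.665]
contact_force: [0.1, -0.0, -0.6]
gripper_width: -0.0002
```

Run:
```python
from h import *
s=bot.read_state();print(s['tcp_pos'],yaw(s))
cv2.imwrite("pics/top6.png",bot.grab_frame("top")[:,:,::-1])
im=cv2.imread("pics/top6.png")
cv2.imwrite("pics/ztop6b.png",cv2.resize(im[155:215,355:425],None,fx=9,fy=9,interpolation=cv2.INTER_CUBIC))
```

```text
[0.43970324 0.15058846 0.31189949] -39.56606146659145
```

View pics/ztop6b.png

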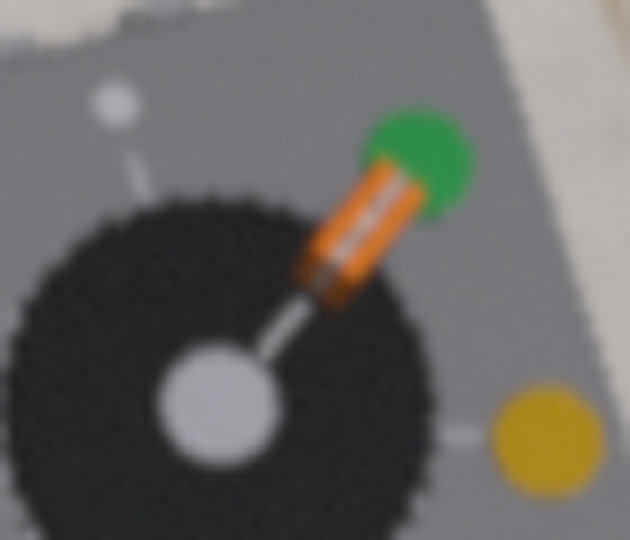

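Run:
```python
from h import *
im=cv2.imread("pics/top6.png")[:,:,::-1].copy()
for uvz in[((403,174),.084),((335,263),.084),((310,301),.054),((262,358),.055),((420,162),.043)]:
    (x,y),z=uvz; q=onz("top",(355+(x+.5)/9-.5,155+(y+.5)/9-.5),z)[:2]-C
    print(np.hypot(*q)*1000,np.degrees(np.arctan2(q[1],q[0]))-YB)
# predicted seam ends / dial line for angle -55
for a in(-55,-52):
  for r,z in((.055,.084),(.031,.084),(.028,.054)):
    p=proj("top",[*(C+r*d(YB+a)),z]); print(a,r,((p+.5-[355,155])*9-.5).round(0))
B=C-.066*d(YB);print(B)
rel([([*B,z],a) for z,a in((.30,-39.6),(.30,15.2),(.234,15.2),(.225,15.2))])
```

```text
54.754626809740756 -54.178236182058164
31.75266236602951 -54.666605110522994
29.648275755234266 -55.75332818042001
13.712981565474626 -55.3490230099194
70.43211537692333 -54.93289082436916
-55 0.055 [407. 175.]
-55 0.031 [333. 266.]
-55 0.028 [304. 306.]
-52 0.055 [395. 167.]
-52 0.031 [327. 262.]
-52 0.028 [298. 302.]
[ 0.44556287 -0.10840225]
[0.1689, 0.0119, -0.1953] -0.06
[0.1689, 0.0119, -0.1953] -54.86
[0.1689, 0.0779, -0.1954] -54.86
[0.1689, 0.0869, -0.1954] -54.86
```

>>> {"name": "play_rows", "arguments": {"steps": [{"jaw": 0,"travel": [0.015,0,-0.015],"turn": -5},{"jaw": 0,"travel": [0.035,0,-0.035],"turn": -11},{"jaw": 0,"travel": [0.055,0.003,-0.06],"turn": -17},{"jaw": 0,"travel": [0.075,0.006,-0.085],"turn": -24},{"jaw": 0,"travel": [0.095,0.009,-0.11],"turn": -31},{"jaw": 0,"travel": [0.115,0.012,-0.135],"turn": -38},{"jaw": 0,"travel": [0.135,0.012,-0.16],"turn": -45},{"jaw": 0,"travel": [0.155,0.012,-0.18],"turn": -51},{"jaw": 0,"travel": [0.169,0.012,-0.195],"turn": -55},{"jaw": 0,"travel": [0.169,0.012,-0.195],"turn": -55},{"jaw": 0,"travel": [0.169,0.03,-0.195],"turn": -55},{"jaw": 0,"travel": [0.169,0.03,-0.195],"turn": -55}]}}

```text
time: 10.1
tcp_pos: [0.4445, -0.1087, 0.2802]
tcp_rot: [-0.7, -0.092, 0.094, 0.702]
contact_force: [-0.6, 0.6, -0.5]
gripper_width: -0.0002
```

```bash
python3 look.py pics/side7.png
python3 - <<'E'
from h import *
B=C-.066*d(YB)
rel([([*B,z],15.2) for z in(.24,.233,.225,.223)])
E
```

```text
10.1 [ 0.4445 -0.1087  0.2802] 15.098301760723391 [-0.63  0.61 -0.53]
-0.06713139715552494 -4.6870168627564444e-05
[258.54339926 227.91570527]
[0.0009, 0.041, -0.0002] -0.05
[0.0009, 0.048, -0.0002] -0.05
[0.0009, 0.056, -0.0002] -0.05
[0.0009, 0.058, -0.0002] -0.05
```

View pics/side7.png

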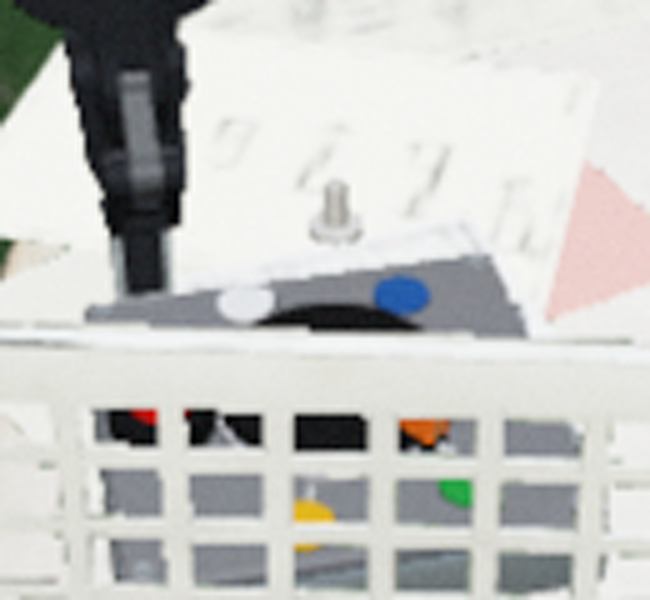

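>>> {"name": "play_rows", "arguments": {"steps": [{"jaw": 0,"travel": [0,0.02,0],"turn": 0},{"jaw": 0,"travel": [0,0.035,0],"turn": 0},{"jaw": 0,"travel": [0,0.044,0],"turn": 0},{"jaw": 0,"travel": [0,0.048,0],"turn": 0},{"jaw": 0,"travel": [0,0.05,0],"turn": 0},{"jaw": 0,"travel": [0,0.052,0],"turn": 0},{"jaw": 0,"travel": [0,0.053,0],"turn": 0},{"jaw": 0,"travel": [0,0.054,0],"turn": 0},{"jaw": 0,"travel": [0,0.054,0],"turn": 0}]}}

```text
time: 11.05
tcp_pos: [0.4449, -0.1083, 0.2292]
tcp_rot: [0.701, 0.094, -0.094, -0.701]
contact_force: [-7.3, 4.3, 17.6]
gripper_width: -0.0002
```

```bash
python3 look.py pics/side8.png;python3 - <<'E'
from h import *
s=bot.read_state();print(s['wrist_torque'],s['contact_force'],s['time'])
E
```

```text
11.05 [ 0.4449 -0.1083  0.2292] 15.261118009681848 [-7.29  4.34 17.59]
-0.06656670198844757 0.00037846432640156687
[260.59450705 249.19981944]
[0.68817079 1.07607249 0.05157837] [-6.20508118  3.7109183  17.34510801] 11.1
```

View pics/side8.png

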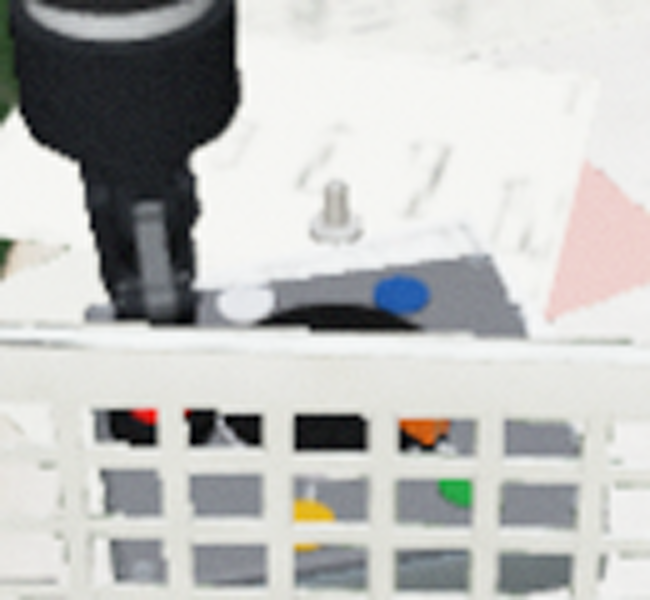

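Run:
```python
from h import *
B=C-.066*d(YB)
for z in(.058,.052,.04):
  for o in((0,0),(0,-.013),(0,.013)):
    p=proj("side",[B[0]+o[0],B[1]+o[1],z]); print(z,o,((p-[230,170])*5).round(0))
a=cv2.imread("pics/side7.png");b=cv2.imread("pics/side8.png")
cv2.imwrite("pics/cmp.png",cv2.resize(np.hstack([a[390:480,80:280],b[390:480,80:280]]),None,fx=2,fy=2))
```

```text
0.058 (0, 0) [154. 393.]
0.058 (0, -0.013) [149. 416.]
0.058 (0, 0.013) [159. 370.]
0.052 (0, 0) [155. 405.]
0.052 (0, -0.013) [150. 428.]
0.052 (0, 0.013) [160. 382.]
0.04 (0, 0) [157. 429.]
0.04 (0, -0.013) [152. 452.]
0.04 (0, 0.013) [162. 406.]
```

View pics/cmp.png

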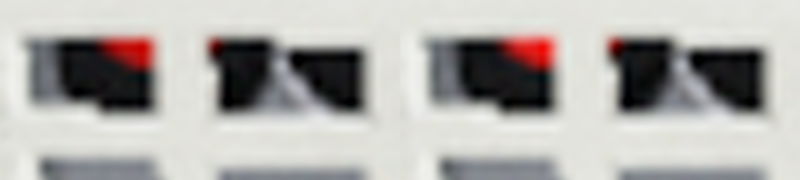

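>>> {"name": "play_rows", "arguments": {"steps": [{"jaw": 0,"travel": [0,0.001,0],"turn": 0},{"jaw": 0,"travel": [0,0.001,0],"turn": 0}]}}

```text
time: 11.3
tcp_pos: [0.4449, -0.1082, 0.229]
tcp_rot: [0.701, 0.094, -0.094, -0.701]
contact_force: [-9.5, 5.3, 27.5]
gripper_width: -0.0004
```

Run:
```python
from h import *
s=bot.read_state();print(s['wrist_torque'],s['contact_force'],s['time'],s['tcp_pos'],s['q'])
```

```text
[0.83766318 1.50945061 0.0177888 ] [-9.50740953  5.26378401 27.50702438] 11.3 [ 0.44491133 -0.10824851  0.2290477 ] [-4.06362377e-01  4.58655656e-01  1.92492935e+00  2.81579653e-04
  7.56911907e-01 -2.24387375e+00]
```

>>> {"name": "play_rows", "arguments": {"steps": [{"jaw": 0,"travel": [0,-0.004,0],"turn": 0},{"jaw": 0,"travel": [0,-0.004,0],"turn": 0}]}}

```text
time: 11.5
tcp_pos: [0.4452, -0.1085, 0.2318]
tcp_rot: [0.701, 0.095, -0.093, -0.701]
contact_force: [-1.3, 1.1, 4.2]
gripper_width: 0.0003
```

>>> {"name": "play_rows", "arguments": {"steps": [{"jaw": 0,"travel": [0,-0.001,0],"turn": 0},{"jaw": 0,"travel": [0,-0.001,0],"turn": 0}]}}

```text
time: 11.7
tcp_pos: [0.4454, -0.1086, 0.2319]
tcp_rot: [0.701, 0.094, -0.093, -0.701]
contact_force: [-0.8, 1.1, 2.4]
gripper_width: 0.0002
```

>>> {"name": "play_rows", "arguments": {"steps": [{"jaw": 0,"travel": [0,-0.001,0],"turn": 0},{"jaw": 0,"travel": [0,-0.001,0],"turn": 0}]}}

```text
time: 11.9
tcp_pos: [0.4454, -0.1086, 0.2328]
tcp_rot: [0.701, 0.094, -0.094, -0.701]
contact_force: [0.9, 2.6, 2.8]
gripper_width: 0.0001
```

>>> {"name": "play_rows", "arguments": {"steps": [{"jaw": 0,"travel": [0,-0.001,0],"turn": 0},{"jaw": 0,"travel": [0,-0.001,0],"turn": 0}]}}

```text
time: 12.1
tcp_pos: [0.4453, -0.1086, 0.2338]
tcp_rot: [0.701, 0.094, -0.094, -0.701]
contact_force: [2.2, 0.3, 1.7]
gripper_width: 0.0001
```

>>> {"name": "play_rows", "arguments": {"steps": [{"jaw": 0,"travel": [0,-0.001,0],"turn": 0},{"jaw": 0,"travel": [0,-0.001,0],"turn": 0}]}}

```text
time: 12.3
tcp_pos: [0.4452, -0.1086, 0.2348]
tcp_rot: [0.701, 0.094, -0.094, -0.701]
contact_force: [1.7, 0.4, 2.0]
gripper_width: -0.0001
```

>>> {"name": "play_rows", "arguments": {"steps": [{"jaw": 0,"travel": [0,-0.002,0],"turn": 0},{"jaw": 0,"travel": [0,-0.002,0],"turn": 0}]}}

```text
time: 12.5
tcp_pos: [0.4448, -0.1085, 0.2366]
tcp_rot: [-0.701, -0.094, 0.094, 0.701]
contact_force: [-0.7, -0.1, -0.2]
gripper_width: 0.0003
```

>>> {"name": "play_rows", "arguments": {"steps": [{"jaw": 0,"travel": [0,-0.02,0],"turn": 0},{"jaw": 0,"travel": [0,-0.06,0],"turn": 0},{"jaw": 0,"travel": [0,-0.09,0],"turn": 0},{"jaw": 0,"travel": [0,-0.09,0.04],"turn": 0},{"jaw": 0,"travel": [0,-0.09,0.08],"turn": 0},{"jaw": 0,"travel": [0,-0.09,0.12],"turn": 0},{"jaw": 0,"travel": [0,-0.09,0.16],"turn": 0},{"jaw": 0,"travel": [0,-0.09,0.2],"turn": 0},{"jaw": 0,"travel": [0,-0.09,0.24],"turn": 0},{"jaw": 0,"travel": [0,-0.09,0.26],"turn": 0},{"jaw": 0,"travel": [0,-0.09,0.26],"turn": 0},{"jaw": 0,"travel": [0,-0.09,0.26],"turn": 0}]}}

```text
time: 13.7
tcp_pos: [0.3765, 0.1422, 0.3266]
tcp_rot: [0.701, 0.094, -0.095, -0.701]
contact_force: [0.1, -0.5, 0.4]
gripper_width: 0.0003
```

Run:
```python
from h import *
cv2.imwrite("pics/top9.png",bot.grab_frame("top")[:,:,::-1])
im=cv2.imread("pics/top9.png")
cv2.imwrite("pics/ztop9.png",cv2.resize(im[140:265,315:475],None,fx=4.7,fy=4.7,interpolation=cv2.INTER_CUBIC))
a=cv2.imread("pics/top6.png"); df=np.abs(a[160:262,330:475].astype(int)-im[160:262,330:475]).max(2); print(df.max(),(df>25).sum(),np.argwhere(df>25)[:10])
print(blob(im[:,:,::-1].copy(),'red'))
```

```text
9 0 []
(array([389.64935065, 233.64935065]), array([383, 227,  14,  14, 154], dtype=int32))
```

View pics/ztop9.png

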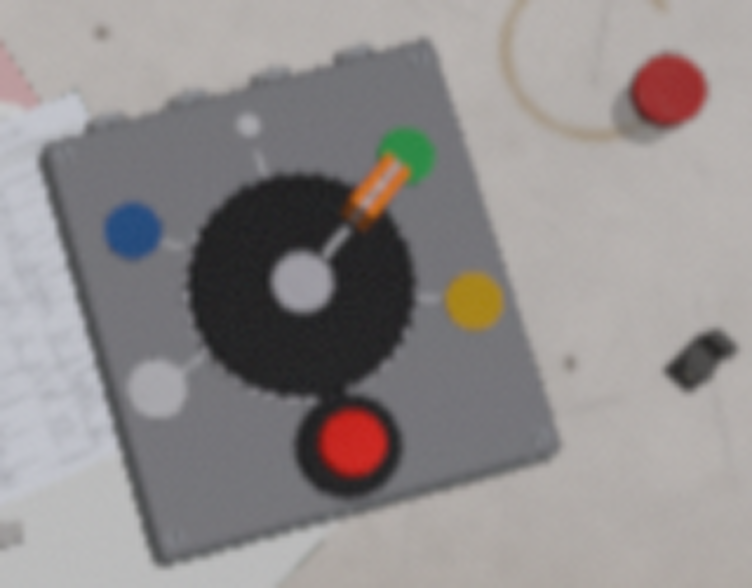

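View pics/top9.png

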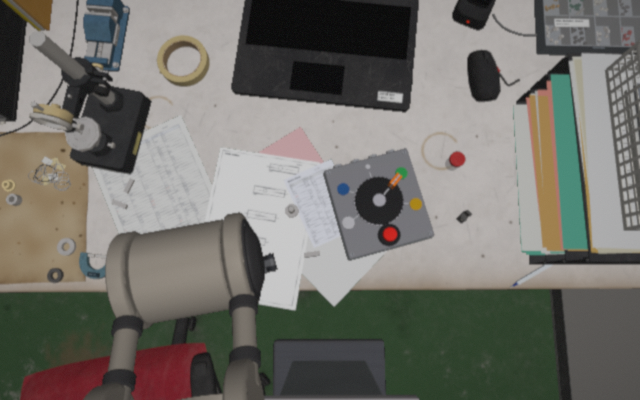

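The picture shows the tab and pointer lined up on green (402,173). The button is up at (390,234), the same as before the press. The vial (457,159), clevis (463,216), bush (292,211) and gauge block (312,254) are where they were at the start.

```bash
python3 -c "
from station import bot
print(bot.hand_in())"
```

```text
the job is handed in; nothing more can be done
None
```

The dial points at the green disc, and the red button has been pressed fully down and released. I handed the job in at about 14 s of the 56 s allowed.

- **Dial:** I pushed the counter-clockwise face of the tab with the closed fingertips, in two pushes with a camera check after each. The last measurement put the pointer at about -54.8°, and green sits at -55°. The top picture was unchanged after the button press.
- **Button:** I pressed it only after confirming the dial was on green. It met a hard stop: the force rose from 17.6 to 27.5 N while the fingers moved only 0.15 mm. On the way up, the spring force faded to zero over about 6 mm, which matches the full travel. The last picture shows the button back up.
- **Loose parts:** all four are where they stood, and the arm is clear of everything.
- **One disagreement:** contact with the button came about 4 mm higher than the stated 173 mm to the fingertips implies, so the shut fingertips stand nearer 177 mm. The pushes on the tab therefore ran at about 60 mm above the desk, still over the 58 mm limit.
- **Side camera:** the basket rim hid part of the button, so the full press rests on the force and height readings, not on a picture.

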